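# Sweep the toffee chips off the drying tray and hang up the scraper

## Robot

A 6-joint arm with a two-finger parallel gripper is mounted at the origin on the work surface. World frame = base frame: x ahead of the robot, y to its left, z up, the work surface at z = 0. Lengths are in m, angles in rad, forces in N, time in s.
With the tool pointing down it reaches from about 0.375 to 0.9 m from the base axis. Payload 3.1 kg.
Tool frame: the origin (TCP) lies on the front face of the gripper's body, between the roots of the fingers; the fingertips stand 70 mm ahead of it and the grasp point (between the pads) lies 51 mm ahead of it; z points along the fingers, y is the line along which they close (so a half turn about z gives the same grasp; the last joint's range is limited). The gripper opens to 87 mm and grips with 3 to 60 N. Pads are 19 mm wide; open, the fingers measure 117 mm over their backs; the gripper's body (75 mm by 190 mm) begins 51 mm behind the grasp point.
Start: joints at [-1.367, 0.527, 1.433, -0, 1.181, -0.178], TCP at [0.233, -0.58, 0.292] pointing down, gripper open.
Joint ranges: [-3.08, 3.08], [-0.75, 2.2], [0.22, 2.44], [-1.43, 4.57], [0, 2.65], [-2.85, 2.85]. Speed limits (rad/s): [2.79, 2.79, 3.14, 3.14, 3.14, 3.14].

## Interface

Orientations are given as a unit quaternion [x, y, z, w].
In Python, from rig import robot, cams, ticket gives the robot as it stands. The module is installed in compiled form; this text tells all that it offers.
- The arm moves only by the shell command python3 -m crank 'ROWS' [FORCE]. ROWS is JSON, a list of rows, each a list of 7 numbers: the shift along the tool's x, y, z in cm, then the turn, a rotation vector about the tool's x, y, z in rad, then the closure, from 0 (fully open) to 1 (shut). A call has 1 to 5 rows; each row shifts and turns the commanded pose from where the row before left it, along the tool's axes as they then stand; what a row does not reach is not made up. A row lasts 1/8 s, in which the tool goes at most 62.5 mm and 10.7 degrees, less where a joint would pass 70% of its speed; a pose out of reach is approached as far as the arm can. A call is refused whole if a number of a shift passes 6.25 or a number of a turn 0.188, either way. A call with a gripper value outside its range is refused whole. The fingers move at their own pace and stop on an object; FORCE is the grip in N (left out, the last holds). Time passes only in rows, so rows that do not move let the fingers close. It gives the time, the measured TCP pose, the force, the opening and the grip force at its end, in the units of the state.
- robot.get_obs(): the state, without advancing time (a new reading comes with each control period).
- cams.camera(name): name is "side" or "top" or "wrist"; returns the picture (400x640x3 uint8, red, green, blue); there is no depth.
- cams.camera_info(name): a dict with "intrinsics" (3x3 intrinsics, pixels), "pose" (4x4, takes a point from camera to world coordinates). Camera axes: x right, y down, z forward; pixel columns grow to the right and rows downward; lengths in m; the calibration is good to about 2 mm. A picture is of the moment at which its call begins: read the wrist's pose just before it. camera_info takes no time and is no camera call; for the wrist camera it gives the pose at the moment of the call.
- ticket.hand_in(): hands the job in; it is judged then, once.
The state is a dict: "time": time; "q": joint angles; "joint_velocities": joint speeds; "joint_torque": joint torques, N m; "position": TCP position; "tool_rot": TCP orientation; "ft_force": force on the tool from outside, world axes, zero at the start; "moment": the same for the moment, N m; "grip_width": finger opening in m; "grip_force": force on a finger pad.
Only numpy, scipy, OpenCV 4.12 (cv2) and the standard library are available. Lean on these libraries where they do the work, as an engineer would, in place of code of your own. Each camera call takes 0.05 s, during which the arm holds its last target. There are 200 camera calls.

## Task

Pick up the arched steel scraper and use it to sweep all four toffee chips along the drying tray and over its open end into the catch pan, without touching the chips with the gripper. Then hang the scraper upright on the rail, one blade on each side of the bar; lower it on, do not drop it, and let go. Leave the jars and the shaker inserts where they stand.

Things in the scene. Friction and masses are not known exactly. Their poses are not given: they have to be found in the camera images.
- scraper: Scraper: two parallel upright steel blades (120 wide along y, 5 thick, 82 high, outer faces at x = -27 and 27, 44 free between, open below), a roof-shaped steel bridge joining their tops and a black grip rib on it. 127 high, 0.25 kg, same fore and aft. Origin: centre of its underside, midway between the blades' lower edges; z up. Starts standing upright on the counter.
- scraper_grip (a point): Point in the scraper's grip rib to grasp, 110 mm above the scraper's origin. The rib is 18 thick (x), 80 long (y) and spans heights 89 to 127; only its part above height 95 is free of the roof. Axes as the scraper.
- scraper_crown (a point): Underside of the scraper's roof ridge between the blades, about 89 mm above its origin: rests on the bar when hung (the roof slopes down at 26 degrees to both blades, so it centres itself). Axes as the scraper.
- tray: Fixed steel drying tray on black feet with an aluminium catch pan at its end. Origin on the counter under the plate's centre, z up, +x towards the open end and pan. Plate x = -130 to 130, top 60 above the counter. Side rims (inner faces y = -75 and 75) and a back rim (x = -130) stand 14 above the plate; the +x end is open.
- plate_mid (a point): Centre of the tray plate's upper face, axes as the tray.
- pan_floor (a point): Centre of the catch pan's inner floor, 206 mm from the tray's origin along +x and 4 mm above the counter. The pan is open above, 140 (x) by 158 (y) inside, its rim 45 mm above the counter, 15 mm lower than the plate; it starts right at the plate's open end.
- rail: Fixed steel rail: a horizontal round bar, 14 diameter, along the rail's y, between two posts at y = -110 and +110 (12 thick, 152 high; about 208 free between them). Origin on the counter under the bar's middle. Feet 110 long along x, 8 high, under the posts only.
- bar_mid (a point): Middle of the bar, on its axis, 143 mm above the counter; y along the bar, z up.
- chip0: A toffee chip: brown round disc, 34 diameter, 8 thick, 10 g, loose and lying flat on the tray plate. Origin: centre of its underside.
- chip1: A toffee chip: brown round disc, 34 diameter, 8 thick, 10 g, loose and lying flat on the tray plate. Origin: centre of its underside.
- chip2: A toffee chip: brown round disc, 34 diameter, 8 thick, 10 g, loose and lying flat on the tray plate. Origin: centre of its underside.
- chip3: A toffee chip: brown round disc, 34 diameter, 8 thick, 10 g, loose and lying flat on the tray plate. Origin: centre of its underside.
- jar0: Glass spice jar with aluminium cap, 52 diameter, 120 high, on the counter behind the rail (farther from the robot). Origin: centre of underside. Leave it.
- jar1: Another such jar, standing alone in the middle, far from the robot. Leave it.
- jar2: Another such jar, beside the first, behind the rail. Leave it.
- insert0: White plastic shaker insert, a shallow cup 44 diameter, 10 high, lying on the counter. Origin: centre of underside. Leave it.
- insert1: Another such shaker insert. Leave it.
Things that resemble listed ones, but are neither listed nor needed, are in the scene too. What is shaped like the scraper but blue, green or red is not meant.

How it is judged:
By the outcome, as a careful person would: the job done as asked, in the order asked, and still so for the second after the job is handed in, with the robot touching nothing.
It also fails if it takes over 51 s, if anything falls off the work surface, if the arm or the gripper's body presses on something with over 40 N, if the wrist force passes 120 N, or if a joint passes its speed limit or range.

## Working session

There is one attempt and no reset: what is moved stays moved. The work goes in short steps, Python scripts to look and compute and a shell command to move; the robot and the scene stay as the last step left them, time stands still between calls to the robot, and variables do not carry over. Pictures are saved under pics/ and viewed, at most 11 in all, crops included, and the job is handed in when it is done.

```bash
mkdir -p pics; python3 - <<'E'
from rig import robot,cams
import cv2,numpy as np
np.set_printoptions(precision=4,suppress=True)
for n in ("top","side"):
    cv2.imwrite(f"pics/{n}0.png",cams.camera(n)[:,:,::-1])
    i=cams.camera_info(n);print(n,np.array(i["intrinsics"]),np.array(i["pose"]))
o=robot.get_obs();print(o["position"],o["tool_rot"],o["time"])
E
```

```text
top [[482.5297   0.     311.8655]
 [  0.     482.5297 200.3396]
 [  0.       0.       1.    ]] [[ 0.0213 -0.9981  0.0586  0.4713]
 [-0.9998 -0.0216 -0.0038 -0.0589]
 [ 0.0051 -0.0585 -0.9983  1.2981]
 [ 0.      0.      0.      1.    ]]
side [[394.212    0.     323.2199]
 [  0.     394.212  199.9152]
 [  0.       0.       1.    ]] [[-0.8644 -0.3607  0.3503  0.1986]
 [-0.5028  0.6295 -0.5924  0.5402]
 [-0.0068 -0.6882 -0.7255  0.8159]
 [ 0.      0.      0.      1.    ]]
[ 0.2333 -0.5792  0.2914] [ 0.9817  0.1902 -0.     -0.001 ] 0.1
```

View pics/top0.png

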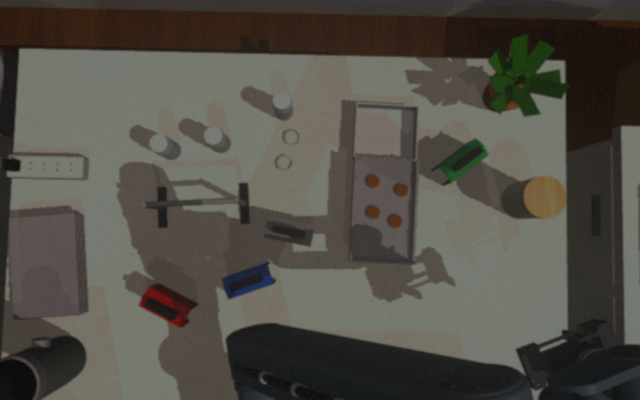

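View pics/side0.png

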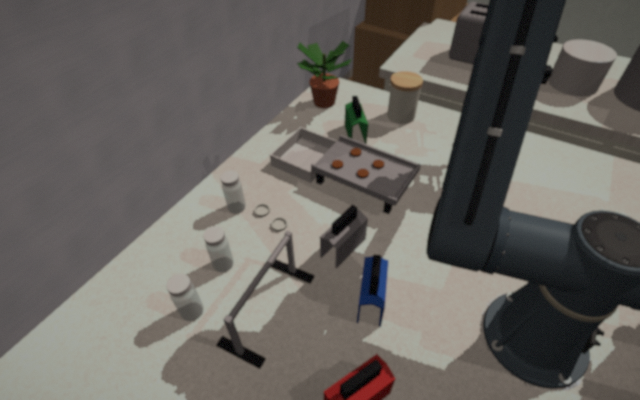

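Candidates for the scraper in the top picture are steel grey (289,232), blue (248,281), red (167,304) and green (461,160). The grey one fits the description. Side view agrees: the grey one is at (345,233). I'll check it in a crop, together with the rail.

```bash
cat > h.py <<'E'
import cv2,numpy as np
from rig import robot,cams
np.set_printoptions(precision=4,suppress=True)
def ray(n,u,v,z,info=None):
    i=info or cams.camera_info(n);T=np.array(i["pose"]);K=np.array(i["intrinsics"])
    d=T[:3,:3]@np.linalg.solve(K,[u,v,1.]);return T[:3,3]+d*(z-T[2,3])/d[2]
def proj(n,P,info=None):
    i=info or cams.camera_info(n);T=np.array(i["pose"]);K=np.array(i["intrinsics"])
    p=K@(T[:3,:3].T@(np.atleast_2d(P)-T[:3,3]).T);return (p[:2]/p[2]).T
E
python3 - <<'E'
from h import *
im=cv2.imread("pics/top0.png")
a=im[90:270,140:320];b=im[90:270,330:510]
f=lambda x:cv2.convertScaleAbs(cv2.resize(x,None,fx=3,fy=3,interpolation=cv2.INTER_CUBIC),alpha=1.5)
cv2.imwrite("pics/c0.png",cv2.resize(np.hstack([f(a)[:,:],f(b)[:,:330]]),(800,496)) if 0 else np.hstack([f(a),f(b)[:,:260]]))
print(540+260)
E
```

```text
800
```

View pics/c0.png

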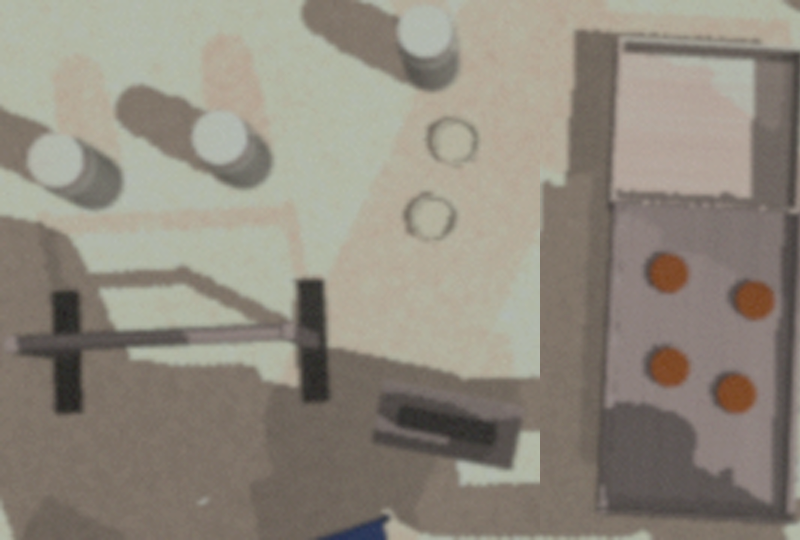

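```bash
python3 - <<'E'
from h import *
L=lambda x,y,z:ray("top",x/3+140,y/3+90,z); R=lambda x,y,z:ray("top",(x-540)/3+330,y/3+90,z)
a,b=L(400,412,.127),L(495,436,.127);print("rib",a,b,(a+b)/2,np.linalg.norm(a-b),np.degrees(np.arctan2(*(b-a)[1::-1])))
f1,f2=L(67.5,351.5,.008),L(313.5,340.5,.008);print("rail",f1,f2,(f1+f2)/2,np.linalg.norm(f1-f2),np.degrees(np.arctan2(*(f2-f1)[1::-1])))
b1,b2=L(12,344,.15),L(290,330,.15);print("posts",b1,b2,(b1+b2)/2)
for p in [(668,272),(753,299),(668,367),(736,393)]:print("chip",R(*p,.068))
# tray: outer rim top corners z=.074 back, pan
for p in [(601,510),(797,516),(609,203),(798,208)]:print("tray",R(*p,.074))
for p in [(613,40),(800,48)]:print("pan",R(*p,.045))
E
```

```text
rib [0.4725 0.0285 0.127 ] [ 0.4548 -0.0486  0.127 ] [ 0.4637 -0.01    0.127 ] 0.07911358263061018 -102.92349075573057
rail [0.5201 0.3347 0.008 ] [0.5347 0.1161 0.008 ] [0.5274 0.2254 0.008 ] 0.2190738216831782 -86.19651246005225
posts [0.5197 0.3355 0.15  ] [0.5356 0.1157 0.15  ] [0.5277 0.2256 0.15  ]
chip [ 0.5973 -0.2183  0.068 ]
chip [ 0.5758 -0.2911  0.068 ]
chip [ 0.5162 -0.2194  0.068 ]
chip [ 0.4953 -0.2775  0.068 ]
tray [ 0.3944 -0.1639  0.074 ]
tray [ 0.3929 -0.329   0.074 ]
tray [ 0.6546 -0.1664  0.074 ]
tray [ 0.6539 -0.3276  0.074 ]
pan [ 0.8031 -0.1701  0.045 ]
pan [ 0.7997 -0.3344  0.045 ]
```

Crop: the grey scraper's rib is at about (449,424) in the crop, which is (289,231) in the full picture. Its 79 mm measured length matches the 80 given, and it has no coloured paint. The rail feet (219 mm apart against 220) and the tray also fit. Next I write a helper that computes tool-axis offsets, then make the first move.

```bash
cat >> h.py <<'E'
from scipy.spatial.transform import Rotation as Ro
def go(x,y,z,yaw):
    "offset (cm) and turn (rad) in tool axes to TCP x,y,z, pointing down, scraper yaw (deg)"
    o=robot.get_obs();R=Ro.from_quat(o["tool_rot"])
    # tool y along scraper x
    c,s=np.cos(np.radians(yaw)),np.sin(np.radians(yaw))
    D=Ro.from_matrix(np.array([[-s,c,0],[c,s,0],[0,0,-1.]]))  # columns x=(-s,c,0), y=(c,s,0), z down
    d=np.array([x,y,z])-o["position"]
    print("t",round(o["time"],2),"pos",o["position"],"shift now-axes",R.inv().apply(d)*100,"turned-axes",D.inv().apply(d)*100,"turn",(R.inv()*D).as_rotvec(),"w",round(o["grip_width"],4),"gf",round(o["grip_force"],1),"F",np.array(o["ft_force"]),"q",np.array(o["q"]))
E
python3 -c "from h import *;go(.4637,-.01,.28,-12.9)"
python3 -m crank '[[3.55,-3.68,0,0,0,0,0],[3.55,-3.68,0,0,0,0,0],[3.55,-3.68,0,0,0,0,0],[3.55,-3.68,0,0,0,0,0],[3.55,-3.68,0,0,0,0,0]]'
python3 -c "from h import *;go(.4637,-.01,.28,-12.9)"
```

```text
t 0.1 pos [ 0.2333 -0.5792  0.2914] shift now-axes [ 42.6307 -44.1958   1.2365] turned-axes [60.6292  9.7455  1.1358] turn [-0.0017 -0.0012 -0.9628] w 0.087 gf 0.0 F [-0.4012  1.2409 -0.7773] q [-1.3665  0.5284  1.4338 -0.      1.1814 -0.1785]
time: 0.72
position: [0.3297, -0.341, 0.292]
tool_rot: [0.982, 0.19, 0.0, -0.0]
ft_force: [1.0, -1.0, -0.1]
grip_width: 0.0872
grip_force: 0.0
t 0.72 pos [ 0.3297 -0.341   0.292 ] shift now-axes [ 24.7847 -25.711    1.2182] turned-axes [35.2588  5.6739  1.2004] turn [-0.0005 -0.0004 -0.9633] w 0.0872 gf 0.0 F [ 1.0415 -0.957  -0.068 ] q [-1.0386  0.3264  1.7995  0.0003  1.0163  0.1497]
```

```bash

python3 -m crank '[[3.55,-3.68,0,0,0,0,0],[3.55,-3.68,0,0,0,0,0],[3.55,-3.68,0,0,0,0,0],[3.55,-3.68,0,0,0,0,0],[3.55,-3.68,0,0,0,0,0]]' >/dev/null
python3 -m crank '[[3.5,-3.6,0,0,0,0,0],[3.5,-3.6,0,0,0,0,0],[0,0,0,0,0,-0.18,0],[0,0,0,0,0,-0.18,0],[0,0,0,0,0,-0.18,0]]' >/dev/null
python3 -m crank '[[0,0,0,0,0,-0.18,0],[0,0,0,0,0,-0.18,0],[0,0,0,0,0,-0.063,0],[0,0,0,0,0,0,0]]' >/dev/null
python3 - <<'E'
from h import *
go(.4637,-.01,.28,-12.9)
i=cams.camera_info("wrist");im=cams.camera("wrist")
cv2.imwrite("pics/w0.png",im[:,:,::-1])
c,s=np.cos(np.radians(-12.9)),np.sin(np.radians(-12.9))
P=[[.4637+c*x-s*y,-.01+s*x+c*y,.127] for x,y in [(9,40),(9,-40),(-9,-40),(-9,40)] for x,y in [(x/1e3,y/1e3)]]
print(proj("wrist",P,i))
E
```

```text
t 2.48 pos [ 0.4631 -0.0127  0.292 ] shift now-axes [ 0.2807 -0.0027  1.2021] turned-axes [ 0.2807 -0.0034  1.2021] turn [-0.0007 -0.     -0.0006] w 0.0871 gf 0.0 F [ 1.148  -0.5524  0.3213] q [-0.2695  0.3116  1.8243 -0.      1.0065 -0.0437]
[[338.1638 148.432 ]
 [337.1294 245.0925]
 [315.356  245.1086]
 [314.3394 148.4613]]
```

View pics/w0.png

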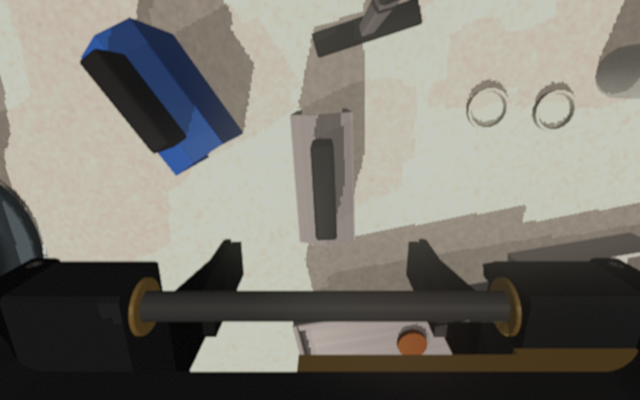

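The wrist view shows the rib from (322,140) to (325,238). That is about 6 mm further along scraper +y than predicted and turned about 1°, so I correct both and descend.

```bash

python3 -m crank '[[0.75,-0.15,0,0,0,-0.017,0],[0,0,3,0,0,0,0],[0,0,3,0,0,0,0],[0,0,3,0,0,0,0],[0,0,2,0,0,0,0]]' 
python3 -m crank '[[0,0,0.7,0,0,0,0],[0,0,0.65,0,0,0,0],[0,0,0,0,0,0,0]]' 
python3 -c "from h import *;go(.4633,-.005,.168,-12)"
```

```text
time: 3.15
position: [0.4632, -0.0046, 0.181]
tool_rot: [0.777, 0.63, -0.0, -0.001]
ft_force: [0.7, 0.2, 0.0]
grip_width: 0.0871
grip_force: 0.0
time: 3.52
position: [0.4638, -0.0051, 0.1689]
tool_rot: [0.777, 0.63, 0.0, 0.0]
ft_force: [0.4, -0.5, -1.0]
grip_width: 0.0869
grip_force: 0.0
t 3.52 pos [ 0.4638 -0.0051  0.1689] shift now-axes [ 0.0013 -0.047   0.0911] turned-axes [ 0.0013 -0.0469  0.0911] turn [0.0004 0.     0.0015] w 0.0869 gf 0.0 F [ 0.3506 -0.4537 -0.9989] q [-0.2527  0.5273  1.9429  0.      0.671  -0.0448]
```

```bash

python3 -m crank '[[0,0,0,0,0,0,0.7],[0,0,0,0,0,0,0.7],[0,0,0,0,0,0,0.7],[0,0,0,0,0,0,1],[0,0,0,0,0,0,1]]' 15
python3 -m crank '[[0,0,0,0,0,0,1],[0,0,0,0,0,0,1],[0,0,0,0,0,0,1]]' 50
python3 -m crank '[[0,0,-1,0,0,0,1],[0,0,-2,0,0,0,1],[0,0,-3,0,0,0,1],[0,0,-3,0,0,0,1],[0,0,0,0,0,0,1]]' 50
python3 - <<'E'
from h import *
go(.433,-.247,.26,-.5)
im=cams.camera("wrist");a=cams.camera("side")
cv2.imwrite("pics/g0.png",np.hstack([im,a[100:500,200:400][:300]] if 0 else [im[:,:,::-1][:,160:480],cv2.resize(a[130:330,220:460],(480,400))[:,:,::-1]]))
E
```

```text
time: 4.15
position: [0.4636, -0.0052, 0.1688]
tool_rot: [0.777, 0.63, 0.0, 0.0]
ft_force: [-0.0, 0.2, -0.0]
grip_width: 0.045
grip_force: 0.0
time: 4.53
position: [0.4636, -0.0052, 0.1687]
tool_rot: [0.777, 0.63, -0.0, -0.0]
ft_force: [0.1, 0.2, -0.6]
grip_width: 0.0172
grip_force: 49.7
time: 5.15
position: [0.4647, -0.0054, 0.2609]
tool_rot: [0.777, 0.63, 0.002, 0.002]
ft_force: [0.6, 0.1, -2.8]
grip_width: 0.0178
grip_force: 49.7
t 5.15 pos [ 0.4647 -0.0054  0.2609] shift now-axes [-24.2944   1.8854   0.1032] turned-axes [-24.1874  -2.9573   0.0868] turn [ 0.0057  0.0008 -0.1991] w 0.0178 gf 49.7 F [ 0.6176  0.0568 -2.8294] q [-0.2528  0.36    1.8608  0.      0.9151 -0.045 ]
```

View pics/g0.png

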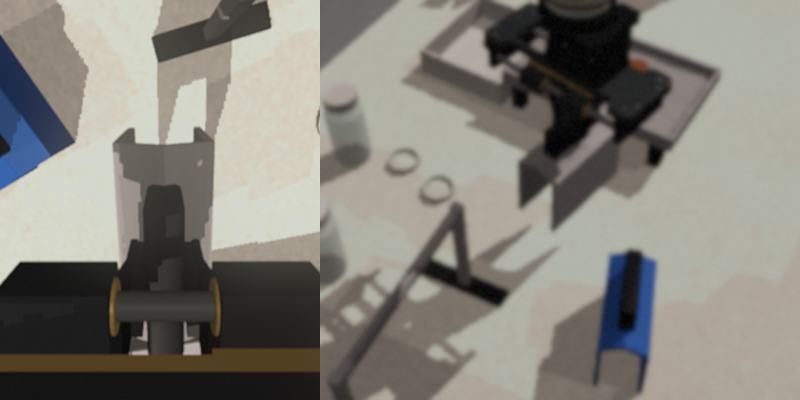

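The scraper is held level in the gripper. The rib's far end is at about (324,185) in the wrist picture.

```bash

python3 - <<'E'
from h import *
o=robot.get_obs();R=Ro.from_quat(o["tool_rot"]);p=np.array(o["position"])
for d in (-.006,0,.006):
  # tool x along scraper y; rib top 41.8mm ahead of tcp
  print(d,proj("wrist",p+R.apply([[.04+d,0,.168-.127],[.06+d,.027,.168-.082],[.06+d,-.027,.168-.082]])))
E
python3 -m crank '[[-2,0,-1,0,0,0,1],[-3.5,0.4,-0.5,0,0,0,1],[-4,0.4,0,0,0,-0.05,1],[-4,0.4,0,0,0,-0.05,1],[-4,0.2,0,0,0,-0.05,1]]' 
python3 -m crank '[[-3,0,0,0,0,-0.05,1],[-2,0,0,0,0,0,1],[-1,0,0,0,0,0,1],[0,0,0,0,0,0,1]]' 
python3 -c "from h import *;go(.433,-.248,.23,-.6)"
```

```text
-0.006 [[327.3946 216.9558]
 [378.3166 151.0605]
 [275.3427 151.1353]]
0 [[327.4198 203.2601]
 [378.8602 139.5407]
 [274.8274 139.6192]]
0.006 [[327.4456 189.2039]
 [379.4151 127.7815]
 [274.3014 127.8638]]
time: 5.88
position: [0.4461, -0.1806, 0.2721]
tool_rot: [0.727, 0.687, -0.0, -0.002]
ft_force: [0.4, 0.1, -2.4]
grip_width: 0.0178
grip_force: 49.7
time: 6.38
position: [0.445, -0.2397, 0.2732]
tool_rot: [0.71, 0.704, 0.0, -0.001]
ft_force: [0.0, 0.5, -3.1]
grip_width: 0.0174
grip_force: 49.7
t 6.38 pos [ 0.445  -0.2397  0.2732] shift now-axes [-0.8493 -1.1918  4.3235] turned-axes [-0.8464 -1.1938  4.3235] turn [-0.0008 -0.0011  0.0016] w 0.0174 gf 49.7 F [ 0.0305  0.531  -3.1366] q [-0.7156  0.3944  1.7488  0.0004  0.9998 -0.7069]
```

```bash

python3 - <<'E'
from h import *
o=robot.get_obs();R=Ro.from_quat(o["tool_rot"]);p=np.array(o["position"])
P=p+R.apply([[sy*.06,sx*.027,.168-h] for h in (0,.082) for sx in (1,-1) for sy in (1,-1)])
q=proj("side",P);print(q)
c=q.mean(0).astype(int);x0,y0=c[0]-66,c[1]-50
a=cams.camera("side")[y0:y0+100,x0:x0+132];t=cams.camera("top")
cv2.imwrite("pics/s1.png",cv2.resize(a,None,fx=6,fy=6,interpolation=cv2.INTER_CUBIC)[:,:,::-1])
print(x0,y0,((q-[x0,y0])*6))
E
```

```text
[[372.6332 176.0205]
 [391.2532 150.8569]
 [391.535  183.2122]
 [409.2551 157.1371]
 [375.4052 151.8041]
 [394.8924 126.8498]
 [395.5332 158.9558]
 [414.0006 133.0442]]
327 104 [[273.7994 432.1233]
 [385.5193 281.1417]
 [387.2099 475.2732]
 [493.5307 318.8229]
 [290.4312 286.8247]
 [407.3547 137.0988]
 [411.1993 329.7351]
 [522.0037 174.2649]]
```

View pics/s1.png

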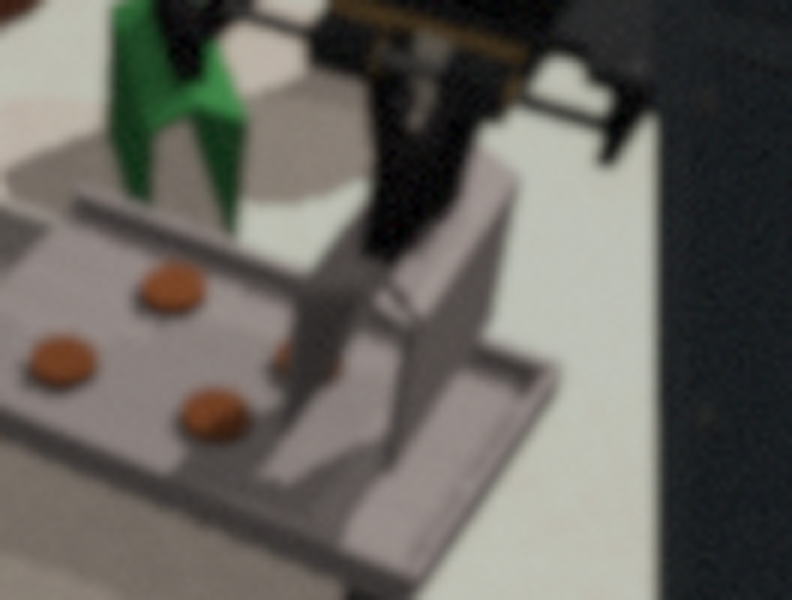

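```bash

python3 - <<'E'
from h import *
from scipy.optimize import least_squares
o=robot.get_obs();R=Ro.from_quat(o["tool_rot"]);p=np.array(o["position"])
loc=np.array([[.06,-.027,.168-.082],[.06,-.027,.168],[-.06,-.027,.168-.082],[-.06,-.027,.168],[.06,.027,.168-.082]])
ob=np.array([[413,320],[390,465],[517,182],[486,332],[298,290]])/6+[327,104]
g=np.array([0,0,.05])
def f(v,k=5): return np.r_[((proj("side",p+R.apply(g+Ro.from_rotvec(np.r_[0,v[2],v[3]]).apply(loc-g)+np.r_[v[0],0,v[1]]))-ob)[:k]).ravel(),v[:2]/.005,v[2:]/.05]
for k in (4,5):
  s=least_squares(f,np.zeros(4),args=(k,),x_scale=[.01,.01,.1,.1]);print("dx(tool x) dz pitch yaw",s.x,s.fun)
E
```

```text
dx(tool x) dz pitch yaw [-0.0025 -0.0015  0.0631 -0.0109] [ 0.2796  0.0415 -0.7364  1.5028  0.4265 -0.6308  0.1821 -0.5861 -0.4967
 -0.3037  1.2613 -0.2184]
dx(tool x) dz pitch yaw [-0.0026  0.0002  0.0516 -0.022 ] [ 0.5432  0.7051 -0.3256  1.8772  0.2522 -0.5597  0.1571 -0.7276 -0.6989
 -1.1727 -0.5266  0.038   1.0327 -0.439 ]
```

The scraper seems pitched about 3° in the grip, with its −y end low. I'll lower it gently onto the plate, which should level it.

```bash

python3 -m crank '[[-0.65,-1.2,0,0,0,0,1],[0,0,2,0,0,0,1],[0,0,1.4,0,0,0,1],[0,0,0,0,0,0,1]]' | head -4
for i in 1; do python3 -m crank '[[0,0,0.3,0,0,0,1],[0,0,0,0,0,0,1]]' ; python3 -m crank '[[0,0,0.3,0,0,0,1],[0,0,0,0,0,0,1]]';  python3 -m crank '[[0,0,0.2,0,0,0,1],[0,0,0,0,0,0,1]]'; done | egrep "posi|ft"
python3 -c "from h import *;go(.433,-.246,.228,-.6);print(robot.get_obs()['moment'])"
```

```text
time: 6.98
position: [0.4322, -0.2456, 0.2388]
tool_rot: [0.71, 0.704, -0.0, -0.002]
ft_force: [0.2, -0.7, -1.9]
position: [0.4332, -0.2464, 0.237]
ft_force: [-0.6, -0.2, -2.8]
position: [0.4331, -0.2462, 0.2337]
ft_force: [-0.5, 0.5, -3.3]
position: [0.433, -0.2462, 0.2316]
ft_force: [-0.2, 0.9, -2.7]
t 7.72 pos [ 0.433  -0.2462  0.2316] shift now-axes [ 0.0187 -0.0024  0.3623] turned-axes [ 0.0188 -0.0025  0.3623] turn [-0.0002 -0.0002  0.0025] w 0.0177 gf 49.7 F [-0.2344  0.9108 -2.6673] q [-0.7417  0.4488  1.8088  0.      0.8843 -0.7337]
[-0.0278 -0.092  -0.0037]
```

```bash

for i in 1; do python3 -m crank '[[0,0,0.15,0,0,0,1],[0,0,0,0,0,0,1]]' ; python3 -m crank '[[0,0,0.1,0,0,0,1],[0,0,0,0,0,0,1]]';  python3 -m crank '[[0,0,0.1,0,0,0,1],[0,0,0,0,0,0,1]]'; done | egrep "posi|ft"
python3 -c "from h import *;go(.433,-.246,.228,-.6);print(robot.get_obs()['moment'])"
```

```text
position: [0.433, -0.2462, 0.2301]
ft_force: [0.2, -0.1, -2.3]
position: [0.4331, -0.2462, 0.2292]
ft_force: [1.3, 1.5, -2.9]
position: [0.4332, -0.2463, 0.2287]
ft_force: [-0.2, 0.9, 3.2]
t 8.47 pos [ 0.4332 -0.2463  0.2287] shift now-axes [ 0.0297 -0.0252  0.0664] turned-axes [ 0.0296 -0.0252  0.0665] turn [0.0005 0.0003 0.0025] w 0.0176 gf 49.7 F [-0.1847  0.9395  3.1591] q [-0.7416  0.4536  1.8114  0.0001  0.876  -0.7337]
[ 0.1289 -0.0068  0.0333]
```

```bash

(python3 -m crank '[[0,0,-0.15,0,0,0,1],[0,0.8,0,0,0,0,1],[0,1.2,0,0,0,0,1],[0,1.2,0,0,0,0,1],[0,1.2,0,0,0,0,1]]'
python3 -m crank '[[0,1.2,0,0,0,0,1],[0,1.2,0,0,0,0,1],[0,1.2,0,0,0,0,1],[0,1.2,0,0,0,0,1],[0,1.2,0,0,0,0,1]]'
python3 -m crank '[[0,1.2,0,0,0,0,1],[0,1.2,0,0,0,0,1],[0,1.2,0,0,0,0,1],[0,1.2,0,0,0,0,1],[0,0,0,0,0,0,1]]') | egrep "posi|ft"
python3 - <<'E'
from h import *
go(.648,-.249,.229,-.6)
cv2.imwrite("pics/s2.png",cv2.resize(cams.camera("side")[90:240,240:440],(800,600))[:,:,::-1])
E
```

```text
position: [0.4782, -0.2466, 0.2296]
ft_force: [-0.5, 0.5, -2.4]
position: [0.5378, -0.2471, 0.2297]
ft_force: [-0.3, -0.5, -1.6]
position: [0.5862, -0.2476, 0.2298]
ft_force: [-0.2, 0.3, -1.6]
t 10.35 pos [ 0.5862 -0.2476  0.2298] shift now-axes [-0.0946  6.1812  0.0866] turned-axes [-0.0755  6.1816  0.0795] turn [0.0011 0.0006 0.0031] w 0.0177 gf 49.7 F [-0.1778  0.2542 -1.581 ] q [-0.575   0.6137  1.462   0.0001  1.0646 -0.5677]
```

View pics/s2.png

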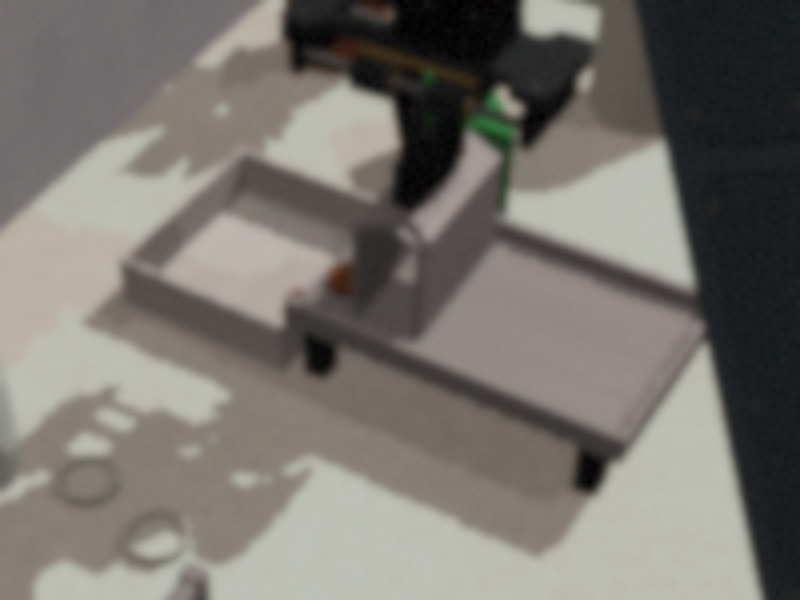

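The plate behind the scraper is clear and a chip shows in front of the blade at (342,278). I continue over the edge, then lift, back off and look.

```bash

(python3 -m crank '[[0,1.2,0,0,0,0,1],[0,1.2,0,0,0,0,1],[0,1.2,0,0,0,0,1],[0,1.2,0,0,0,0,1],[0,1.2,0,0,0,0,1]]'
python3 -m crank '[[0,1,0,0,0,0,1],[0,0,0,0,0,0,1],[0,0,0,0,0,0,1],[0,0,-2,0,0,0,1],[0,0,-3,0,0,0,1]]'
python3 -m crank '[[0,-4,-3,0,0,0,1],[4,-3,-2,0,0,0,1],[6,0,0,0,0,0,1],[6,0,0,0,0,0,1],[6,0,0,0,0,0,1]]') | egrep "posi|ft"
python3 - <<'E'
from h import *
go(.5275,.2255,.30,3.8)
cv2.imwrite("pics/t3.png",cv2.resize(cams.camera("top")[90:270,330:510],(600,600),interpolation=cv2.INTER_CUBIC)[:,:,::-1])
E
```

```text
position: [0.646, -0.2479, 0.2297]
ft_force: [-1.1, -0.5, -1.7]
position: [0.6538, -0.2477, 0.2788]
ft_force: [0.9, -0.1, -1.9]
position: [0.586, -0.026, 0.3303]
ft_force: [1.1, -0.1, -2.4]
t 12.28 pos [ 0.586  -0.026   0.3303] shift now-axes [25.1001 -6.0864  3.0208] turned-axes [25.4873 -4.1745  3.0259] turn [ 0.0005  0.0001 -0.0755] w 0.0178 gf 49.7 F [ 1.1345 -0.0849 -2.3613] q [-0.2348  0.4339  1.4875  0.0001  1.2197 -0.2257]
```

View pics/t3.png

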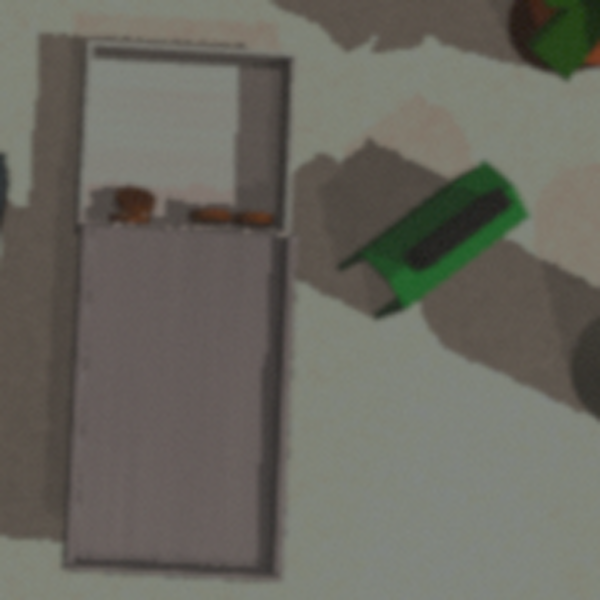

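The plate is empty. Brown chips lie in the pan at (130,205), (212,215) and (258,217), with a fourth overlapping at the first spot. Now to the rail.

```bash

(python3 -m crank '[[0,0,-2,0,0,-0.075,1],[3,-0.5,0,0,0,0,1],[4,-0.7,0,0,0,0,1],[4,-0.7,0,0,0,0,1],[4,-0.7,0,0,0,0,1]]'
python3 -m crank '[[4,-0.7,0,0,0,0,1],[4,-0.7,0,0,0,0,1],[2.2,-0.2,0,0,0,0,1],[0,0,0,0,0,0,1],[0,0,0,0,0,0,1]]') | egrep "posi|ft"
python3 - <<'E'
from h import *
go(.5275,.2255,.30,3.8)
o=robot.get_obs();R=Ro.from_quat(o["tool_rot"]);p=np.array(o["position"])
c,s=np.cos(np.radians(3.8)),np.sin(np.radians(3.8))
B=np.array([[.5275-s*y,.2255+c*y,.143] for y in (-.104,-.06,.06,.104)])
print(proj("side",B)); print(proj("side",p+R.apply([[a*.06,b*.027,.168] for a in(1,-1) for b in (1,-1)])))
a=cams.camera("side")[150:370,170:390];b=cams.camera("top")[130:240,130:270]
cv2.imwrite("pics/r1.png",cv2.resize(a,(600,600),interpolation=cv2.INTER_CUBIC)[:,:,::-1])
E
```

```text
position: [0.55, 0.1211, 0.3499]
ft_force: [1.4, -0.7, -2.0]
position: [0.5281, 0.2202, 0.3498]
ft_force: [0.4, -1.0, -2.2]
t 13.57 pos [0.5281 0.2202 0.3498] shift now-axes [ 0.5341 -0.0199  4.9799] turned-axes [ 0.5301 -0.0205  4.9803] turn [-0.0001  0.0008  0.0003] w 0.0176 gf 49.9 F [ 0.3777 -0.9665 -2.2333] q [ 0.2002  0.3936  1.4976 -0.0008  1.2506  0.1338]
[[288.464  236.1852]
 [278.0042 251.0525]
 [245.6606 297.0248]
 [232.1555 316.2206]]
[[232.0627 278.3881]
 [256.4373 289.615 ]
 [266.2737 233.1469]
 [289.1077 242.377 ]]
```

View pics/r1.png

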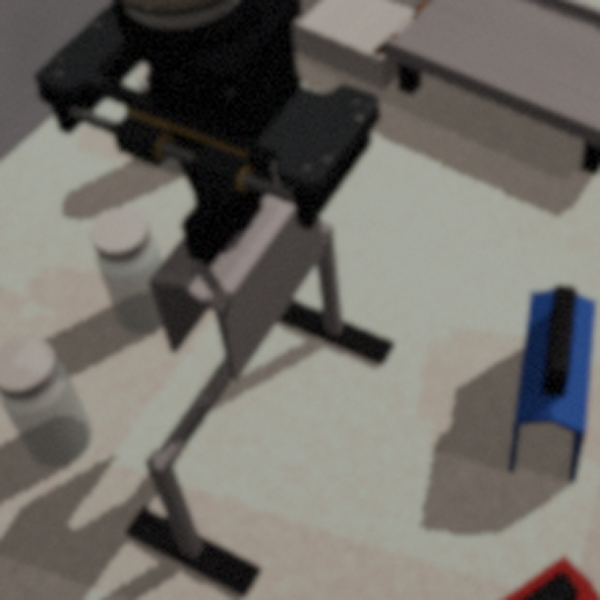

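Bar end at (165,458) and blade corners at (175,348) and (235,375) match the prediction to about 2 px. I lower straight down.

```bash

(python3 -m crank '[[0.5,0,0.5,0,0,0,1],[0,0,1.5,0,0,0,1],[0,0,1.5,0,0,0,1],[0,0,0,0,0,0,1]]'
python3 -m crank '[[0,0,2,0,0,0,1],[0,0,2,0,0,0,1],[0,0,2,0,0,0,1],[0,0,1.2,0,0,0,1],[0,0,0,0,0,0,1]]'
python3 -m crank '[[0,0,0.5,0,0,0,1],[0,0,0.3,0,0,0,1],[0,0,0,0,0,0,1]]') | egrep "posi|ft"
python3 -c "from h import *;go(.5275,.2255,.229,3.8)"
```

```text
position: [0.5266, 0.2258, 0.3124]
ft_force: [0.3, -0.5, -2.1]
position: [0.5274, 0.2261, 0.242]
ft_force: [-0.8, 0.9, -2.5]
position: [0.5277, 0.2261, 0.2349]
ft_force: [0.2, 0.5, -2.2]
t 15.18 pos [0.5277 0.2261 0.2349] shift now-axes [-0.0622 -0.0264  0.5876] turned-axes [-0.0622 -0.0263  0.5876] turn [ 0.0001 -0.      0.0007] w 0.0176 gf 49.9 F [ 0.1758  0.5052 -2.2089] q [ 0.2103  0.5321  1.6192 -0.      0.9901  0.1433]
```

```bash

(python3 -m crank '[[0,0,0.3,0,0,0,1],[0,0,0,0,0,0,1]]'
python3 -m crank '[[0,0,0.15,0,0,0,1],[0,0,0,0,0,0,1]]'
python3 -m crank '[[0,0,0.1,0,0,0,1],[0,0,0,0,0,0,1]]') | egrep "posi|ft"
```

```text
position: [0.5276, 0.2261, 0.2316]
ft_force: [0.6, -0.5, -2.4]
position: [0.5282, 0.2262, 0.2307]
ft_force: [0.4, 0.4, -0.2]
position: [0.5283, 0.2262, 0.2306]
ft_force: [-0.9, -0.2, 5.8]
```

```bash

(python3 -m crank '[[0,0,0,0,0,0,1],[0,0,0,0,0,0,1],[0,0,0,0,0,0,1],[0,0,0,0,0,0,1]]' 3
python3 -m crank '[[0,0,-0.1,0,0,0,0.75],[0,0,0,0,0,0,0.7],[0,0,0,0,0,0,0.6],[0,0,0,0,0,0,0.5],[0,0,0,0,0,0,0.4]]'
python3 -m crank '[[0,0,0,0,0,0,0.3],[0,0,0,0,0,0,0.3],[0,0,0,0,0,0,0.3]]') | egrep "posi|ft|grip"
python3 - <<'E'
from h import *
a=cams.camera("side")[150:370,170:390]
cv2.imwrite("pics/r2.png",cv2.resize(a,(600,600),interpolation=cv2.INTER_CUBIC)[:,:,::-1])
E
```

```text
position: [0.5284, 0.2263, 0.2295]
ft_force: [1.5, 0.4, 3.5]
grip_width: 0.0181
grip_force: 3.0
position: [0.5276, 0.2261, 0.2301]
ft_force: [-0.2, -0.9, 0.4]
grip_width: 0.0462
grip_force: 0.0
position: [0.5277, 0.2261, 0.2303]
ft_force: [0.1, 1.5, -1.2]
grip_width: 0.0607
grip_force: 0.0
```

View pics/r2.png

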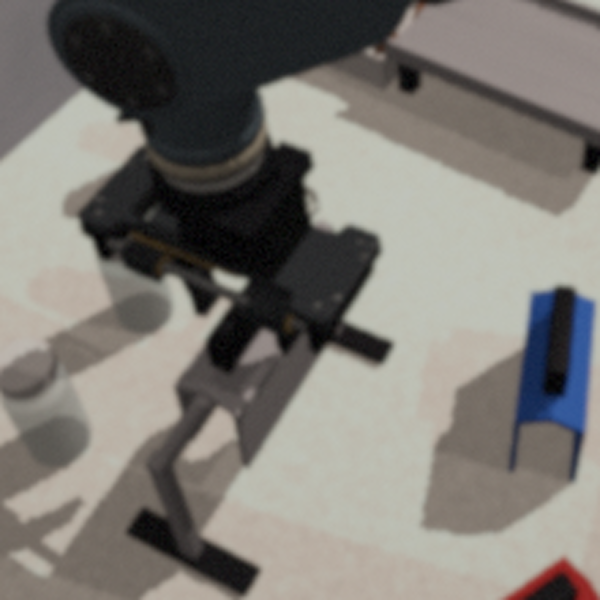

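The scraper hangs on the bar, with the bar entering under the roof at (195,400) and the near blade's lower corner at (247,462). I retreat upward and check again.

```bash

(python3 -m crank '[[0,0,-1,0,0,0,0.3],[0,0,-2,0,0,0,0.3],[0,0,-3,0,0,0,0.3],[0,0,-4,0,0,0,0.3],[-3,0,-2,0,0,0,0.3]]'
python3 -m crank '[[-6,0,0,0,0,0,0.3],[-6,0,0,0,0,0,0.3],[-6,0,0,0,0,0,0.3],[-3,0,0,0,0,0,0.3],[0,0,0,0,0,0,0.3]]') | egrep "time|posi|ft"
python3 - <<'E'
from h import *
a=cams.camera("side")[150:370,170:390];b=cams.camera("top")[80:300,130:270]
cv2.imwrite("pics/r3.png",np.hstack([cv2.resize(a,(440,440)),cv2.resize(b,(280,440))])[:,:,::-1])
E
```

```text
time: 18.1
position: [0.5304, 0.1974, 0.3535]
ft_force: [0.8, -0.7, 0.4]
time: 18.73
position: [0.5441, -0.0155, 0.351]
ft_force: [0.3, 0.6, -0.5]
```

View pics/r3.png

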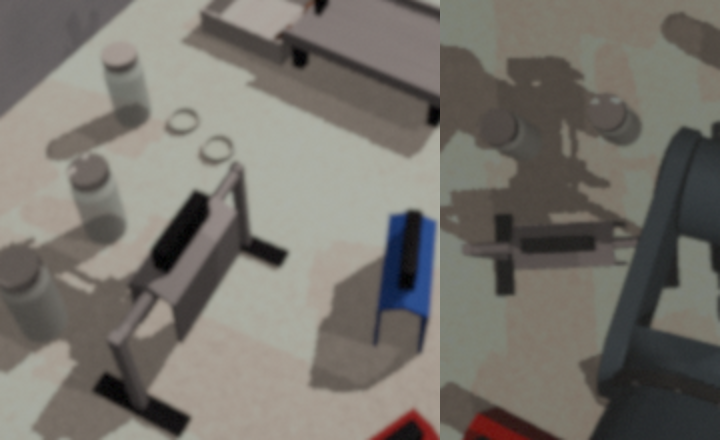

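The scraper hangs upright with a blade on each side of the bar, rib at (180,230). The jars and inserts have not moved, so I hand in.

```bash
python3 -c "
from rig import ticket
print(ticket.hand_in())"
```

```text
the job is handed in; nothing more can be done
None
```

The four chips are in the catch pan (the fourth partly hidden under another in the picture), the scraper hangs upright astride the rail and is released, and the job is handed in at about 19 s of the 51 s allowed.

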